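# Tare the salt shaker on the kitchen scale

### The job

The salt shaker is to be refilled by weight: stand it upright near the middle of the kitchen scale's round plate and let go. Then tare the scale: with a fingertip, roll the small recessed thumbwheel in the scale's deck, which turns the dial face, until the dial's long zero mark lies exactly at the tip of the pointer. Be gentle with the scale (never push on it with more than 14 N), and leave the pepper mill, the spice jar and the garlic where they are.

Things in the scene. Friction and masses are not known exactly. Their poses are not given: they have to be found in the camera images.
- shaker: Salt shaker: see-through lower half with white salt, light grey domed top; the only shaker or jar with a pale top. 44 mm across, 90 mm tall, 105 to 210 g. Origin at the centre of its underside, z up.
- scale: Grey kitchen scale, 170 mm (its x) by 270 mm (its y), fixed. Origin under its centre, on the worktop; at yaw 0 its x points away from the robot, y to the left. Left half: round steel plate. Right half: dial at the rear, its top edge 105 mm up; in front of it a flat deck, 50 mm up, with the thumbwheel. Its feet are soft: pressed down anywhere, the whole housing sinks 1 mm per 5 N (7 mm at most).
- plate_top (a point): Centre of the upper face of the scale's flat steel plate (130 mm across, 4 mm thick), 75 mm over the worktop when empty. The plate is sprung: it sinks straight down about 0.027 mm per gram (3 to 6 mm under the shaker), 14 mm at most, and hits a hard stop there. This point moves with the plate.
- wheel_slot (a point): Middle of the thumbwheel's slot, in the plane of the deck. The wheel is black, knurled, 36 mm in diameter, 10 mm wide, its axle along the scale's y. Only its rim stands out of the slot. The wheel is bored off-centre: its top stands 4 to 8 mm above the deck, changing by up to 2 mm per radian as it turns (it mostly rises when rolled away from the robot), so it must be felt and followed.
- dial_pivot (a point): Pivot of pointer and dial face, in the pointer's plane. The dial is tilted 25 degrees: its up direction is the scale's x raised by 25 degrees. The wheel turns stiffly (2 to 3.5 N along the rim) and stays where it is left; a fingertip pressed on with 4 to 8 N carries it along, a lighter one slips. Several strokes are needed; 10 mm of rim moves the zero mark about 9 mm.
- pointer_tip (a point): Tip of the thin black pointer, 40 mm from its pivot, on the dial face. With the plate empty it points to the dial's up direction; weight on the plate swings it clockwise as the robot sees it (tip to the scale's right, -y), by about 0.27 degrees per gram.
- zero_mark (a point): The dial's zero: the longest and thickest tick of the white dial face; this point is 40 mm from the pivot, in the pointer's plane, where the pointer tip stands when the scale reads zero. Rolling the top of the thumbwheel away from the robot (scale's +x) turns the dial face and this mark clockwise as the robot sees it; rolling back, counterclockwise. Starts within 15 degrees of the dial's up direction.
- pepper_mill: Bystander: turned wooden pepper mill, 58 mm across, 150 mm tall, loose. Origin at the centre of its underside.
- spice_jar: Bystander: glass spice jar with a black cap, 41 mm across, 105 mm tall, loose. Origin at the centre of its underside.
- garlic: Bystander: garlic bulb, about 50 mm, loose. Origin at the centre of its underside.
Things that resemble listed ones, but are neither listed nor needed, are in the scene too. Leave any red or yellow look-alike of the shaker alone.

How it is judged:
On the way, in this order (a step that is already met when the one before it is completed fails the run):
1. the shaker stands upright and released on the scale's plate (contact force between shaker and scale above 0.5 N and horizontal distance between shaker and plate_top below 0.04 m and angle between shaker's own z axis and vertical below 0.12 rad and contact force between the fingers and shaker below 0.05 N), for 0.3 s.
2. the zero mark is brought to the pointer tip with the shaker on the plate (distance between pointer_tip and zero_mark below 0.003 m and horizontal distance between shaker and plate_top below 0.04 m and contact force between the fingers and shaker below 0.05 N), for 0.3 s.
At the end, for the whole second after the job is handed in: The shaker stands upright (within 7 degrees), at rest, on the scale's plate, within 40 mm of the plate's centre, and the dial's zero mark rests within 3 mm of the pointer tip (distance between pointer_tip and zero_mark below 0.003 m and contact force between shaker and scale above 0.5 N and horizontal distance between shaker and plate_top below 0.04 m and angle between shaker's own z axis and vertical below 0.12 rad and linear speed of shaker below 0.02 m/s); the robot touches nothing.
It fails at once if the robot pushes on the scale, its plate or its wheel with more than 14 N (contact force between any of the fingers, the arm and scale above 14 N).
It fails at once if the shaker is pushed onto the scale with more than 14 N (contact force between shaker and scale above 14 N).
It fails at once if the pepper mill, the spice jar or the garlic is moved by more than 20 mm (distance of any of pepper_mill, spice_jar, garlic from where it was at the start of the episode above 0.02 m).
It also fails if it takes over 61 s, if anything falls off the work surface, if the arm or the gripper's body presses on something with over 40 N, if the wrist force passes 120 N, or if a joint passes its speed limit or range.

### The arm

A 6-joint arm with a two-finger parallel gripper is mounted at the origin on a cart in front of the work surface, level with it; the furniture and walls round the work are solid. World frame = base frame: x ahead of the robot, y to its left, z up, the work surface at z = 0. Lengths are in m, angles in rad, forces in N, time in s.
With the tool pointing down it reaches from about 0.375 to 0.9 m from the base axis. Payload 3.1 kg.
Tool frame: the origin (TCP) lies at the very end of the fingers, on their centre line; the grasp point (between the pads) lies 19 mm behind it (env.hold_point_z is the distance from the TCP to the grasp point, in m); z points along the fingers, y is the line along which they close (so a half turn about z gives the same grasp; the last joint's range is limited). The gripper opens to 85 mm and grips with 20 to 120 N. Pads are 22 mm wide; open, the fingers measure 114 mm over their backs; the gripper's body (76 mm by 85 mm) begins 54 mm behind the grasp point. The pads swing forward as they close: fully open they stand 13 mm farther back than shut.
Start: joints at [1.125, 0.527, 1.433, -0, 1.181, -0.178], TCP at [0.165, 0.603, 0.231] pointing down, gripper open.
Joint ranges: [-3.08, 3.08], [-0.75, 2.2], [0.22, 2.44], [-1.43, 4.57], [0, 2.65], [-2.85, 2.85]. Speed limits (rad/s): [2.79, 2.79, 3.14, 3.14, 3.14, 3.14].

### API

Orientations are given as a 3x3 rotation matrix whose columns are the frame's x, y, z axes.
In Python, from cell import monitor, cams, job, env gives the robot as it stands.
- The arm moves only by the tool drive_tool, never from a script. Its argument "motion" is text: rows parted by semicolons, each of 4 numbers parted by spaces: the shift along the tool's x, y, z in cm, then the turn about the tool's z in rad. In form: x y z roll; .... A call has 1 to 5 rows; each row shifts and turns the commanded pose from where the row before left it, along the tool's axes as they then stand; what a row does not reach is not made up. A row lasts 1/8 s, in which the tool goes at most 62.5 mm and 10.7 degrees, less where a joint would pass 70% of its speed; a pose out of reach is approached as far as the arm can. A call with a gripper value outside its range is refused whole. "claw" is the closure, from 0 (fully open) to 1 (shut), set as the call begins (left out, the last holds). The fingers move at their own pace and stop on an object; the grip force is fixed at half the most. Time passes only in rows, so rows that do not move let the fingers close. It gives the time, the measured TCP pose, the force, the opening and the grip force at its end, in the units of the state.
- monitor.get_obs(): the state, without advancing time (a new reading comes with each control period).
- cams.read_camera(name): name is "scene" or "top" or "wrist"; returns the picture (384x512x3 uint8, red, green, blue); there is no depth.
- cams.calibration(name): a dict with "fovy" (degrees; the focal length in pixels is half the picture's height over the tangent of half this angle, whatever the lens; pixels are square), "cx", "cy" (the principal point, pixels), "dist_coeffs" ([k1, k2, p1, p2, k3] as OpenCV has them; the pictures are not rectified), "rvec" (rotation vector, rad) and "tvec" (3), from world to camera coordinates, as OpenCV has them; the wrist camera has in their place "T_tool_cam" (4x4, takes a point from camera to tool coordinates, whose origin is the TCP and whose axes are the flange's). Camera axes: x right, y down, z forward; pixel columns grow to the right and rows downward; lengths in m; the calibration is good to about 2 mm. A picture is of the moment at which its call begins: read the wrist's pose just before it. calibration takes no time and is no camera call.
- job.finish_job(): hands the job in; it is judged then, once.
The state is a dict: "clock": time; "joint_positions": joint angles; "qvel": joint speeds; "joint_torque": joint torques, N m; "position": TCP position; "ee_rot": TCP orientation; "contact_force": force on the tool from outside, world axes, zero at the start; "moment": the same for the moment, N m; "grip_width": finger opening in m; "grip_force": force on a finger pad.
Only numpy, scipy, OpenCV 4.12 (cv2) and the standard library are available. Lean on these libraries where they do the work, as an engineer would, in place of code of your own. Each camera call takes 0.05 s, during which the arm holds its last target. There are 200 camera calls.

## Working session

There is one attempt and no reset: what is moved stays moved. The work goes in short steps, Python scripts to look and compute and a tool call to move; the robot and the scene stay as the last step left them, time stands still between calls to the robot, and variables do not carry over. Pictures are saved under pics/ and viewed, at most 10 in all, crops included, and the job is handed in when it is done.

Besides the shell and the picture viewer there is one more tool, called after "Request:" as name(argument=value, ...) on one line, values as JSON. drive_tool: Moves the arm, as the interface text tells. Its arguments: {"type":"object","properties":{"motion":{"type":"string"},"claw":{"type":"number"}},"required":["motion"]}

```bash
mkdir -p pics
cat > h.py <<'E'
import numpy as np, cv2
from cell import monitor, cams, job, env
def cal(n):
    c=cams.calibration(n); f=192/np.tan(np.radians(c["fovy"])/2)
    K=np.array([[f,0,c["cx"]],[0,f,c["cy"]],[0,0,1]]); d=np.array(c["dist_coeffs"],float)
    if "rvec" in c:
        R=cv2.Rodrigues(np.array(c["rvec"],float))[0]; t=np.array(c["tvec"],float).ravel()
    else:
        o=monitor.get_obs(); T=np.eye(4); T[:3,:3]=o["ee_rot"]; T[:3,3]=o["position"]
        M=np.linalg.inv(T@np.array(c["T_tool_cam"])); R,t=M[:3,:3],M[:3,3]
    return K,d,R,t
def ray(C,uv):
    K,d,R,t=C; p=cv2.undistortPoints(np.array([[uv]],float),K,d).ravel()
    return -R.T@t, R.T@np.array([p[0],p[1],1.])
def onz(C,uv,z):
    o,r=ray(C,uv); return o+r*(z-o[2])/r[2]
def proj(C,P):
    K,d,R,t=C; return cv2.projectPoints(np.atleast_2d(np.array(P,float)),cv2.Rodrigues(R)[0],t,K,d)[0].reshape(-1,2)
def snap(n,f=None,crop=None,s=1):
    C=cal(n); im=cams.read_camera(n)[:,:,::-1]
    if f:
        v=im if crop is None else im[crop[1]:crop[3],crop[0]:crop[2]]
        cv2.imwrite("pics/"+f,cv2.resize(v,None,fx=s,fy=s,interpolation=cv2.INTER_CUBIC))
    return C,im
E
python3 - <<'E'
from h import *
a=snap("scene")[1]; b=snap("top")[1]
cv2.imwrite("pics/s0.png",cv2.resize(a,(800,600))); cv2.imwrite("pics/t0.png",cv2.resize(b,(800,600)))
for n in("scene","top"):
    C=cal(n); print(n,-C[2].T@C[3],C[0][0,0])
print(monitor.get_obs(),env.hold_point_z)
E
```

```text
scene [-0.1450479  -0.98089301  0.63776628] 468.3988537874976
top [0.3290708  0.02344649 1.35410963] 393.94210776540524
{'clock': 0.1, 'joint_positions': array([ 1.12448568e+00,  5.28390257e-01,  1.43375929e+00, -6.21041783e-06,
        1.18143776e+00, -1.78513504e-01]), 'qvel': array([-0.00015229, -0.00396647, -0.00082771,  0.00040477,  0.0007438 ,
        0.0008543 ]), 'joint_torque': array([-2.11417068e-04, -4.43302989e+01, -1.78585660e+01, -2.30447849e-04,
        3.94264338e-03,  2.66910920e-07]), 'position': array([0.16507763, 0.60213501, 0.23042575]), 'ee_rot': array([[-9.64356606e-01,  2.64604619e-01, -8.55789874e-04],
       [ 2.64605774e-01,  9.64354986e-01, -1.80174741e-03],
       [ 3.48534544e-04, -1.96397396e-03, -9.99998011e-01]]), 'contact_force': array([-0.53671722, -0.09776215,  0.45322732]), 'moment': array([-0.01350646,  0.05989046,  0.00620398]), 'grip_force': 0.0, 'grip_width': 0.08544061728827239} 0.0187
```

View pics/s0.png

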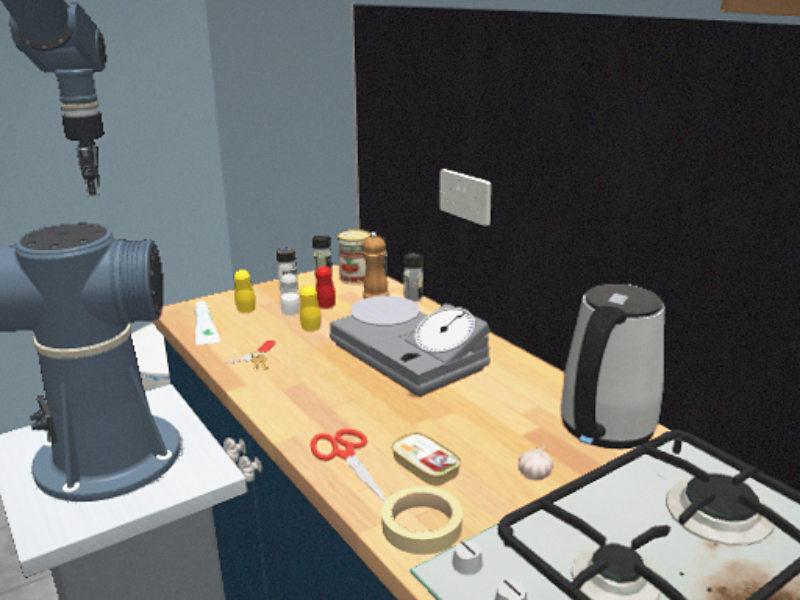

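View pics/t0.png

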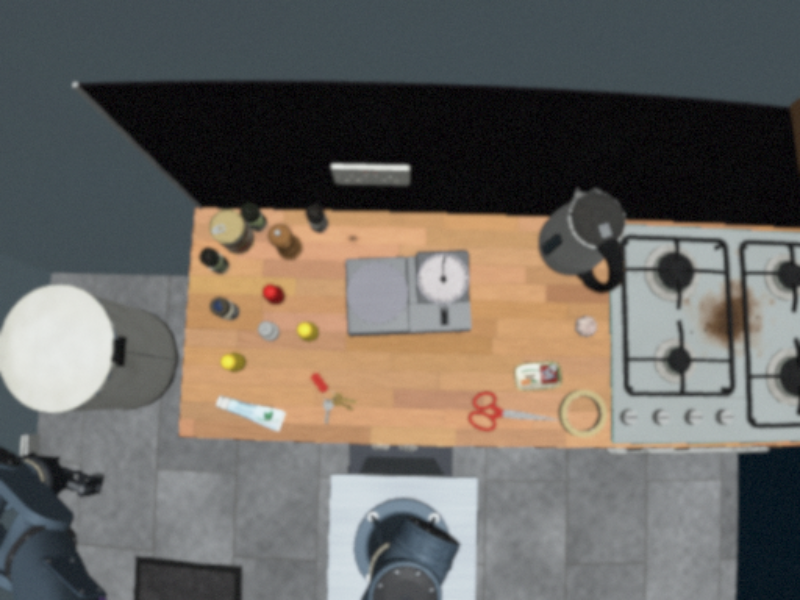

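The pale-topped shaker is at about (268,330) in the top picture (800 px version). It has yellow at (307,330), red at (272,293) and a dark-capped jar at (222,308) around it. The scale is at (347-471, 252-334), with the wheel slot at about (444,316) and the dial pivot at about (443,279).

Run:
```python
from h import *
s=512/800
T=cal("top");S=cal("scene")
def tri(a,b):
    o1,d1=ray(T,np.array(a)*s);o2,d2=ray(S,np.array(b)*s)
    A=np.stack([d1,-d2],1);x=np.linalg.lstsq(A,o2-o1,rcond=None)[0]
    p,q=o1+d1*x[0],o2+d2*x[1];return (p+q)/2,np.linalg.norm(p-q)
print("shaker top z.088",onz(T,(268*s,330*s),.085),"scene base",onz(S,(291*s,309*s),.0), tri((268,330),(289,279)))
for n,p,z in[("yel",(307,330),.085),("red",(272,293),.085),("jar",(220,306),.1),("plate",(379,293),.075),("slot",(444,316),.05),("piv",(443,279),.085)]: print(n,onz(T,np.array(p)*s,z))
print("scale corners",[onz(T,np.array(p)*s,z)[:2].round(3) for p,z in[((348,334),.06),((471,330),.05),((347,261),.06),((469,252),.1)]])
a=cv2.imread("pics/t0.png");b=cv2.imread("pics/s0.png")
c=np.hstack([cv2.resize(a[240:350,200:340],(600,471)),]); 
d=cv2.resize(a[240:345,340:480],(400,300),interpolation=2);e=cv2.resize(b[280:400,325:500],(400,274),interpolation=2);f=cv2.resize(b[220:340,220:440],(400,218),interpolation=2);g=cv2.resize(a[240:350,200:340],(400,314),interpolation=2)
C=np.zeros((600,800,3),np.uint8);C[:300,:400]=d;C[300:574,:400]=e;C[:218,400:]=f;C[240:554,400:]=g
cv2.imwrite("pics/c1.png",C)
```

```text
shaker top z.088 [0.44886036 0.29092598 0.085     ] scene base [ 4.64835219e-01  3.16693025e-01 -1.11022302e-16] (array([0.4510531 , 0.29113432, 0.08011732]), np.float64(0.003832981570012748))
yel [0.45118173 0.20931387 0.085     ]
red [0.5269329  0.28685787 0.085     ]
jar [0.49445331 0.39162814 0.1       ]
plate [0.53434636 0.06256089 0.075     ]
slot [ 0.49221655 -0.07692968  0.05      ]
piv [ 0.56597947 -0.07106775  0.085     ]
scale corners [array([0.447, 0.126]), array([ 0.464, -0.135]), array([0.605, 0.134]), array([ 0.622, -0.124])]
```

View pics/c1.png

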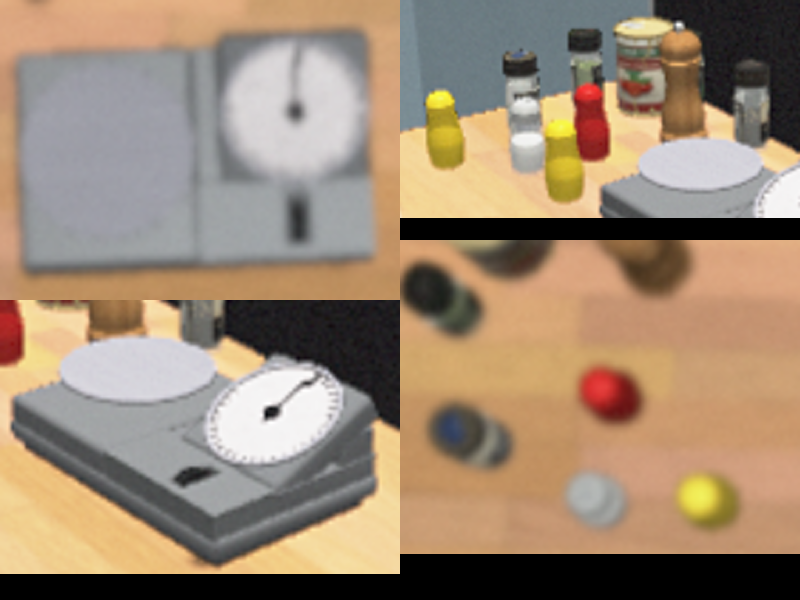

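The pale shaker is alone in the open, about (0.450, 0.291), with enough room to grip along the diagonal.

Request:
drive_tool(motion="-5.1 -3.2 0 0; -5.1 -3.2 0 0; -5.1 -3.2 0 0; -5.1 -3.2 0 0; -5.1 -3.2 0 0", claw=0)

```text
clock: 0.72
position: [0.3698, 0.3793, 0.2311]
ee_rot: [[-0.964, 0.264, -0.0], [0.264, 0.964, -0.0], [0.0, -0.0, -1.0]]
contact_force: [0.2, 0.6, 0.1]
grip_width: 0.0852
grip_force: 0.0
```

Request:
drive_tool(motion="-5.1 -3.2 0 0; -5.1 -3.2 0 0; 0 0 0 0.175; 0 0 0 0.175; 0 0 0 0.175")

```text
clock: 1.35
position: [0.4502, 0.2917, 0.2308]
ee_rot: [[-0.697, 0.717, -0.001], [0.717, 0.697, -0.0], [0.001, -0.001, -1.0]]
contact_force: [-0.2, -0.3, 0.3]
grip_width: 0.0854
grip_force: 0.0
```

Request:
drive_tool(motion="0 0 0 0; 0 0 0 0")

```text
clock: 1.6
position: [0.4501, 0.2922, 0.2311]
ee_rot: [[-0.704, 0.711, -0.0], [0.711, 0.704, -0.0], [0.0, -0.0, -1.0]]
contact_force: [-0.8, -0.7, 0.1]
grip_width: 0.0851
grip_force: 0.0
```

Run:
```python
from h import *
C,_=snap("wrist","w1.png",s=1.5)
o=monitor.get_obs();print(o["position"],o["ee_rot"],o["contact_force"],o["clock"])
print(-C[2].T@C[3],C[0][0,0], proj(C,[[.45,.291,.088],[.45,.291,0]])*1.5)
```

```text
[0.45016273 0.29229149 0.23117553] [[-7.03404084e-01  7.10790123e-01 -3.09459637e-04]
 [ 7.10790181e-01  7.03404080e-01 -1.39764539e-04]
 [ 1.18331917e-04 -3.18271819e-04 -9.99999942e-01]] [-0.44973615 -0.20395404  0.4422945 ] 1.65
[0.39744966 0.34571912 0.37463563] 293.2895736243409 [[381.84491338 270.40247708]
 [382.24186041 244.34187651]]
```

View pics/w1.png

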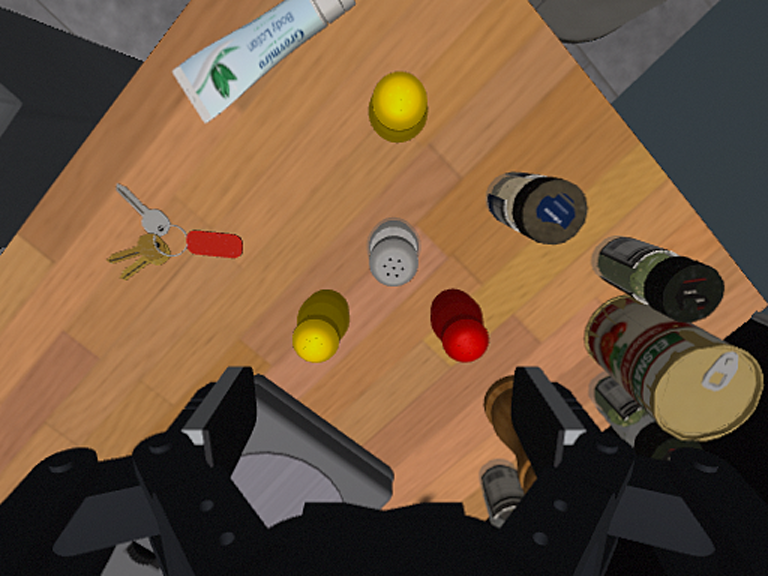

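The shaker's dome is at (393,266) in the wrist view, which is 7 mm along tool +y from where I predicted. The fingers' closing line is clear of the red and yellow look-alikes.

Request:
drive_tool(motion="0.1 0.7 4 0; 0 0 5.5 0; 0 0 5.5 0; 0 0 4 0; 0 0 1.3 0")

```text
clock: 2.28
position: [0.4532, 0.2974, 0.026]
ee_rot: [[-0.703, 0.711, -0.004], [0.711, 0.703, -0.002], [0.002, -0.004, -1.0]]
contact_force: [0.4, 0.7, -0.1]
grip_width: 0.0852
grip_force: 0.0
```

Request:
drive_tool(motion="0 0 0 0; 0 0 0 0; 0 0 0 0; 0 0 0 0; 0 0 0 0", claw=1)

```text
clock: 2.9
position: [0.4556, 0.2982, 0.0306]
ee_rot: [[-0.702, 0.712, 0.003], [0.712, 0.702, 0.001], [-0.001, 0.003, -1.0]]
contact_force: [-1.1, -0.4, 6.2]
grip_width: 0.0376
grip_force: 59.2
```

Request:
drive_tool(motion="0 0 0 0; 0 0 -2 0; 0 0 -4 0; 0 0 -5 0; 0 0 -5 0")

```text
clock: 3.52
position: [0.4543, 0.2978, 0.1908]
ee_rot: [[-0.702, 0.712, 0.001], [0.712, 0.702, 0.0], [-0.0, 0.001, -1.0]]
contact_force: [0.5, 0.4, -1.4]
grip_width: 0.0375
grip_force: 60.3
```

Request:
drive_tool(motion="0 0 -1 0; 0 0 0 0; 0 0 0 0")

```text
clock: 3.9
position: [0.4532, 0.2973, 0.1967]
ee_rot: [[-0.702, 0.712, -0.004], [0.712, 0.702, -0.001], [0.001, -0.003, -1.0]]
contact_force: [0.2, 0.2, -1.8]
grip_width: 0.0374
grip_force: 60.3
```

Run:
```python
from h import *
C,im=snap("wrist"); S,a=snap("scene")
o=monitor.get_obs();p=proj(S,[o["position"]])[0];print(o["position"],o["contact_force"],p)
x,y=p.astype(int); sc=a[max(0,y-60):y+60,x-60:x+60]
V=np.zeros((480,800,3),np.uint8);V[:,:480]=cv2.resize(sc,(480,480),interpolation=2)if sc.shape[:2]==(120,120) else 0
V[:240,480:]=cv2.resize(im,(320,240),interpolation=3);cv2.imwrite("pics/g1.png",V)
```

```text
[0.45347068 0.29736307 0.19646208] [-0.45170892 -0.22604462 -1.82707691] [181.66871298 143.06144901]
```

View pics/g1.png

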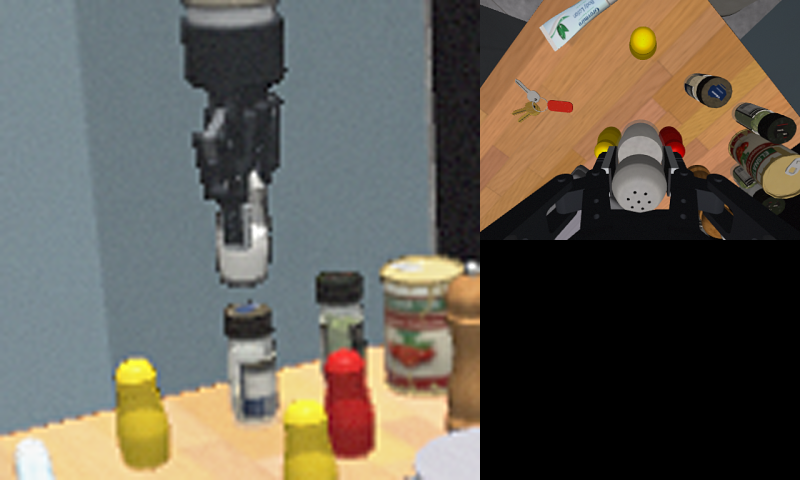

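The shaker is held upright. Its underside is about 31 mm below the TCP, and the weight is about 2 N. Now I'll cross-check the scale points in both cameras.

Run:
```python
from h import *
s=512/800
T=cal("top");S=cal("scene")
def tri(a,b):
    o1,d1=ray(T,np.array(a)*s);o2,d2=ray(S,np.array(b)*s)
    A=np.stack([d1,-d2],1);x=np.linalg.lstsq(A,o2-o1,rcond=None)[0]
    p,q=o1+d1*x[0],o2+d2*x[1];return (p+q)/2,np.linalg.norm(p-q)
print("plate",onz(T,(377.5*s,293*s),.075),onz(S,(385.5*s,311*s),.075),tri((377.5,293),(385.5,311)))
print("wheel",onz(T,(444.3*s,316.3*s),.054),onz(S,(410*s,356.6*s),.054))
print("piv",tri((443,279),(325+271*.4375,280+112*.4375)))
```

```text
plate [0.53426446 0.06571729 0.075     ] [0.5325867  0.05421941 0.075     ] (array([0.53701605, 0.06484661, 0.06953919]), np.float64(0.004267875613539444))
wheel [ 0.4910886  -0.07727096  0.054     ] [ 0.48865327 -0.08644317  0.054     ]
piv (array([ 0.56870387, -0.07246809,  0.07758327]), np.float64(0.003111334873161962))
```

Request:
drive_tool(motion="-2.5 -1.1 0 0; -5 -2.4 0 0; -5 -2.4 0 0; -5 -2.4 0 0; -4.4 -2.2 0 0")

```text
clock: 4.62
position: [0.5336, 0.0662, 0.1969]
ee_rot: [[-0.701, 0.713, -0.002], [0.713, 0.701, 0.0], [0.002, -0.002, -1.0]]
contact_force: [1.6, 0.1, -1.3]
grip_width: 0.0376
grip_force: 60.3
```

Request:
drive_tool(motion="-0.5 -0.3 1.5 0; 0 0 2.5 0; 0 0 2 0; 0 0 1 0; 0 0 0 0")

```text
clock: 5.25
position: [0.5339, 0.0631, 0.127]
ee_rot: [[-0.702, 0.712, -0.003], [0.712, 0.702, 0.0], [0.002, -0.002, -1.0]]
contact_force: [0.2, -1.0, -1.9]
grip_width: 0.0375
grip_force: 60.3
```

Run:
```python
from h import *
C,im=snap("scene"); o=monitor.get_obs();print(o["position"],o["contact_force"],o["clock"])
W,w=snap("wrist"); print(proj(W,[[.534,.061,.075]]))
V=np.zeros((600,800,3),np.uint8); V[:300,:400]=cv2.resize(w,(400,300)); c=im[150:260,190:330]; V[:314,400:]=cv2.resize(c,(400,314),interpolation=2)
cv2.imwrite("pics/p1.png",V[:320])
```

```text
[0.53462147 0.06299864 0.1278671 ] [-0.36205895  0.41318564 -1.40011187] 5.3
[[252.86359978 212.85797415]]
```

View pics/p1.png

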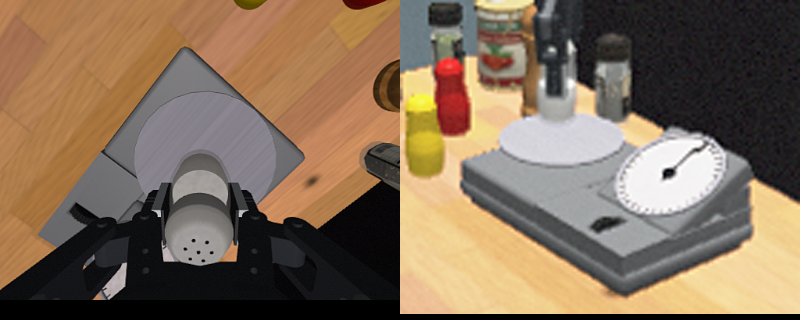

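The plate's centre is at about (262,205) in the full-resolution wrist view, roughly 7 mm from the tool axis. I'll correct for that and lower the shaker.

Request:
drive_tool(motion="0.4 0.4 1 0; 0 0 0.6 0; 0 0 0.3 0; 0 0 0.2 0; 0 0 0 0")

```text
clock: 5.98
position: [0.535, 0.0681, 0.1072]
ee_rot: [[-0.702, 0.712, -0.0], [0.712, 0.702, -0.0], [0.0, -0.0, -1.0]]
contact_force: [0.5, -0.7, -2.6]
grip_width: 0.0377
grip_force: 60.3
```

Request:
drive_tool(motion="0 0 0.2 0; 0 0 0.2 0; 0 0 0 0")

```text
clock: 6.35
position: [0.5352, 0.0681, 0.1033]
ee_rot: [[-0.702, 0.712, 0.0], [0.712, 0.702, -0.0], [-0.0, 0.0, -1.0]]
contact_force: [1.5, -0.1, -0.5]
grip_width: 0.037
grip_force: 60.5
```

Request:
drive_tool(motion="0 0 0.2 0; 0 0 0.1 0; 0 0 0 0")

```text
clock: 6.72
position: [0.5352, 0.0681, 0.1004]
ee_rot: [[-0.702, 0.712, 0.0], [0.712, 0.702, -0.0], [-0.0, 0.0, -1.0]]
contact_force: [-0.7, -0.1, -0.2]
grip_width: 0.0378
grip_force: 60.6
```

Request:
drive_tool(motion="0 0 0 0; 0 0 0 0; 0 0 0 0", claw=0)

```text
clock: 7.1
position: [0.5349, 0.0682, 0.1003]
ee_rot: [[-0.702, 0.712, -0.0], [0.712, 0.702, 0.0], [0.0, -0.0, -1.0]]
contact_force: [-0.2, -0.7, -0.3]
grip_width: 0.0851
grip_force: 0.0
```

Request:
drive_tool(motion="0 0 -2 0; 0 0 -4 0; 0 0 -4 0; 0 0 0 0.18; 0 0 0 0.18")

```text
clock: 7.72
position: [0.5351, 0.0682, 0.2012]
ee_rot: [[-0.401, 0.916, 0.002], [0.916, 0.401, -0.0], [-0.001, 0.001, -1.0]]
contact_force: [0.1, 0.6, 0.9]
grip_width: 0.0856
grip_force: 0.0
```

Request:
drive_tool(motion="0 0 0 0.18; 0 0 0 0.18; 0 0 0 0.18; 0 0 0 0.18; 0 0 0 0.18", claw=1)

```text
clock: 8.35
position: [0.5347, 0.0682, 0.2003]
ee_rot: [[0.469, 0.883, -0.0], [0.883, -0.469, 0.0], [-0.0, -0.0, -1.0]]
contact_force: [0.4, -0.6, 0.8]
grip_width: -0.0
grip_force: 0.0
```

Request:
drive_tool(motion="0 0 0 0.18; 0 0 0 0.18; 0 0 0 0.18; 0 0 0 0.18; 0 0 0 0.18")

```text
clock: 8.98
position: [0.5347, 0.0682, 0.2002]
ee_rot: [[0.983, 0.182, -0.0], [0.182, -0.983, 0.0], [-0.0, -0.0, -1.0]]
contact_force: [0.4, -0.3, -0.4]
grip_width: 0.0
grip_force: 0.0
```

Request:
drive_tool(motion="0 0 0 0.12; 0 0 0 0")

```text
clock: 9.22
position: [0.5348, 0.0682, 0.2003]
ee_rot: [[0.998, 0.07, -0.0], [0.07, -0.998, 0.0], [-0.0, -0.0, -1.0]]
contact_force: [0.2, -0.2, -0.2]
grip_width: -0.0001
grip_force: 0.0
```

Request:
drive_tool(motion="-2.5 4.6 0 0; -2.5 4.6 0 0; -2.5 4.6 0 0; 0 0 4 0; 0 0 0 0")

```text
clock: 9.85
position: [0.4675, -0.0745, 0.1587]
ee_rot: [[0.998, 0.069, -0.006], [0.069, -0.998, 0.002], [-0.006, -0.003, -1.0]]
contact_force: [-0.6, -0.5, -0.0]
grip_width: 0.0003
grip_force: 0.0
```

Run:
```python
from h import *
C,w=snap("wrist","d1.png",s=1.5); o=monitor.get_obs();print(o["position"],o["contact_force"],o["clock"])
print(-C[2].T@C[3],proj(C,[[.49,-.077,.054],[.567,-.073,.083]])*1.5)
cv2.imwrite("pics/d1raw.png",w); np.savez("d1.npz",R=C[2],t=C[3])
```

```text
[ 0.46879995 -0.07446928  0.15982547] [ 0.82797135 -0.67380446  0.35960871] 9.9
[ 0.54366239 -0.06978214  0.30173632] [[389.84591538 248.68856471]
 [394.28599968  97.6486251 ]]
```

View pics/d1.png

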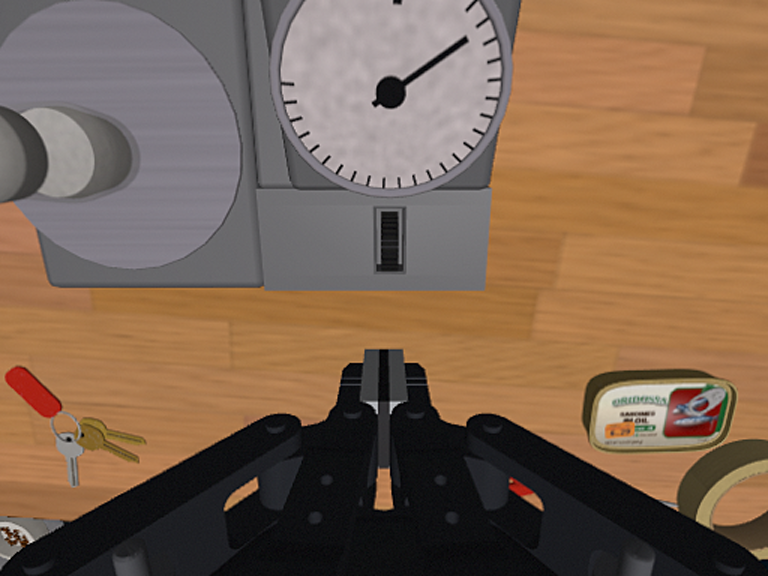

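The dial is clear in the wrist view. The pivot is at (391,92), the pointer tip at (466,39), and the thick zero mark at (397,0), just clockwise of up. The wheel slot runs (376-405, 207-272), so the wheel has to be rolled away by about 50° of dial.

Run:
```python
from h import *
C=cal("wrist"); o=monitor.get_obs(); R=np.array(o["ee_rot"])
for n,p,z in [("slot",(390.5,240),.05),("slotnear",(390,272),.05),("slotfar",(390,207),.05),("housing",(375,188),.055)]:
    P=onz(C,np.array(p)/1.5,z); print(n,P,"tool delta cm",(R.T@(P-o["position"])*100).round(2))
# dial angles: plane through pivot tilted 25deg, scale axes = tool x / -tool y
th=np.arctan2(R[1,0],R[0,0]); ex=np.array([np.cos(th),np.sin(th),0]); ey=np.array([-np.sin(th),np.cos(th),0]); t=np.radians(25)
up=ex*np.cos(t)+np.array([0,0,np.sin(t)]); nrm=np.cross(ey,up)*1.
nrm=np.cross(up,ey); 
piv=onz(C,np.array((391,92))/1.5,.083)
for n,p in [("tip",(466,39)),("zero",(397,0))]:
    oo,d=ray(C,np.array(p)/1.5); P=oo+d*(nrm@(piv-oo))/(nrm@d)-piv; print(n,np.degrees(np.arctan2(-P@ey,P@up)),np.linalg.norm(P))
print(piv,th)
```

```text
slot [ 0.49571535 -0.07719273  0.05      ] tool delta cm [ 2.7   0.47 10.97]
slotnear [ 0.4764417  -0.07833771  0.05      ] tool delta cm [ 0.76  0.45 10.98]
slotfar [ 0.51469499 -0.07548584  0.05      ] tool delta cm [ 4.6   0.44 10.97]
housing [ 0.52506968 -0.06633843  0.055     ] tool delta cm [ 5.7  -0.4  10.47]
tip 55.429139236151805 0.0386636037816296
zero 3.174852651783378 0.036187049972502244
[ 0.57103234 -0.07125743  0.083     ] 0.06958761103604313
```

Request:
drive_tool(motion="1.8 0.45 3 0; 0 0 4 0; 0 0 2.3 0; 0 0 0 0; 0 0 0 0")

```text
clock: 10.52
position: [0.4891, -0.0778, 0.0686]
ee_rot: [[0.998, 0.07, 0.002], [0.07, -0.998, -0.001], [0.002, 0.001, -1.0]]
contact_force: [0.1, -1.0, 0.0]
grip_width: -0.0002
grip_force: 0.0
```

Request:
drive_tool(motion="0 0 0.2 0; 0 0 0 0")

```text
clock: 10.78
position: [0.4884, -0.078, 0.0661]
ee_rot: [[0.998, 0.069, 0.002], [0.069, -0.998, -0.001], [0.001, 0.001, -1.0]]
contact_force: [0.3, 0.1, 0.1]
grip_width: -0.0002
grip_force: 0.0
```

Request:
drive_tool(motion="0 0 0.2 0; 0 0 0 0")

```text
clock: 11.02
position: [0.4878, -0.078, 0.0633]
ee_rot: [[0.998, 0.069, -0.0], [0.069, -0.998, 0.0], [-0.0, -0.0, -1.0]]
contact_force: [-0.0, -0.4, 0.1]
grip_width: 0.0001
grip_force: 0.0
```

Request:
drive_tool(motion="0 0 0.3 0; 0 0 0 0")

```text
clock: 11.28
position: [0.4877, -0.0779, 0.06]
ee_rot: [[0.998, 0.069, -0.001], [0.069, -0.998, 0.0], [-0.001, -0.0, -1.0]]
contact_force: [0.5, 0.2, 0.3]
grip_width: 0.0001
grip_force: 0.0
```

Request:
drive_tool(motion="0 0 0.15 0; 0 0 0 0")

```text
clock: 11.52
position: [0.4878, -0.0779, 0.0587]
ee_rot: [[0.998, 0.069, -0.0], [0.069, -0.998, 0.0], [-0.0, -0.0, -1.0]]
contact_force: [-0.1, -0.7, -0.4]
grip_width: -0.0002
grip_force: 0.0
```

Request:
drive_tool(motion="0 0 0.1 0; 0 0 0 0")

```text
clock: 11.78
position: [0.4878, -0.0779, 0.0578]
ee_rot: [[0.998, 0.069, -0.0], [0.069, -0.998, 0.0], [-0.0, -0.0, -1.0]]
contact_force: [-0.4, 0.4, 0.1]
grip_width: 0.0003
grip_force: 0.0
```

Request:
drive_tool(motion="0 0 0.1 0; 0 0 0 0")

```text
clock: 12.02
position: [0.4878, -0.0779, 0.0568]
ee_rot: [[0.998, 0.069, -0.0], [0.069, -0.998, 0.0], [-0.0, -0.0, -1.0]]
contact_force: [0.3, 0.2, -0.1]
grip_width: 0.0001
grip_force: 0.0
```

Request:
drive_tool(motion="0 0 0.1 0; 0 0 0 0")

```text
clock: 12.28
position: [0.4878, -0.0779, 0.0557]
ee_rot: [[0.998, 0.069, -0.0], [0.069, -0.998, 0.0], [-0.0, -0.0, -1.0]]
contact_force: [-0.8, 0.1, 0.3]
grip_width: -0.0003
grip_force: 0.0
```

Request:
drive_tool(motion="0 0 0.1 0; 0 0 0 0")

```text
clock: 12.52
position: [0.4879, -0.0779, 0.0548]
ee_rot: [[0.998, 0.069, 0.0], [0.069, -0.998, -0.0], [0.0, 0.0, -1.0]]
contact_force: [-0.0, 0.1, -0.1]
grip_width: -0.0001
grip_force: 0.1
```

Request:
drive_tool(motion="0 0 0.1 0; 0 0 0 0")

```text
clock: 12.78
position: [0.4879, -0.0779, 0.054]
ee_rot: [[0.998, 0.069, 0.0], [0.069, -0.998, -0.0], [0.0, 0.0, -1.0]]
contact_force: [-0.6, 0.2, 2.8]
grip_width: -0.0003
grip_force: 1.7
```

Request:
drive_tool(motion="0 0 0.05 0; 0 0 0 0")

```text
clock: 13.02
position: [0.4879, -0.0779, 0.0536]
ee_rot: [[0.998, 0.069, 0.0], [0.069, -0.998, -0.0], [0.0, 0.0, -1.0]]
contact_force: [-0.4, 0.8, 5.2]
grip_width: -0.0001
grip_force: 2.6
```

Contact is felt at about z 0.0545, roughly 5 N per mm. I'll press a little more and start the stroke.

Request:
drive_tool(motion="0 0 0.03 0; 0.2 0 0 0; 0.2 0 -0.02 0")

```text
clock: 13.4
position: [0.4905, -0.0777, 0.0534]
ee_rot: [[0.998, 0.07, -0.003], [0.07, -0.998, 0.0], [-0.003, -0.0, -1.0]]
contact_force: [-3.3, -2.7, 7.1]
grip_width: -0.0002
grip_force: 3.6
```

Request:
drive_tool(motion="0.2 0 -0.02 0; 0.2 0 -0.02 0")

```text
clock: 13.65
position: [0.4944, -0.0774, 0.0538]
ee_rot: [[0.998, 0.069, -0.003], [0.069, -0.998, 0.0], [-0.003, -0.0, -1.0]]
contact_force: [-3.1, -2.8, 6.8]
grip_width: 0.0001
grip_force: 3.6
```

Request:
drive_tool(motion="0.2 0 -0.01 0; 0.2 0 -0.01 0")

```text
clock: 13.9
position: [0.4986, -0.0771, 0.0541]
ee_rot: [[0.998, 0.069, -0.003], [0.069, -0.998, 0.0], [-0.003, -0.0, -1.0]]
contact_force: [-3.6, -0.2, 7.2]
grip_width: 0.0001
grip_force: 3.6
```

Request:
drive_tool(motion="0.2 0 -0.02 0; 0.2 0 -0.02 0")

```text
clock: 14.15
position: [0.5031, -0.0768, 0.0544]
ee_rot: [[0.998, 0.069, -0.002], [0.069, -0.998, 0.0], [-0.002, -0.0, -1.0]]
contact_force: [-1.1, -0.2, 4.0]
grip_width: 0.0001
grip_force: 1.7
```

Request:
drive_tool(motion="0.2 0 -0.02 0; 0.1 0 -0.01 0; 0 0 -0.5 0; 0 0 -1 0; -1.5 0 -3 0")

```text
clock: 14.78
position: [0.4921, -0.0777, 0.0996]
ee_rot: [[0.998, 0.069, -0.001], [0.069, -0.998, 0.0], [-0.001, -0.0, -1.0]]
contact_force: [0.0, -0.0, 0.0]
grip_width: 0.0002
grip_force: 0.0
```

```bash
cat > dial.py <<'E'
from h import *
def meas(f=None):
    C,w=snap("wrist"); o=monitor.get_obs(); R=np.array(o["ee_rot"])
    th=.0696; ex=np.array([np.cos(th),np.sin(th),0]); ey=np.array([-np.sin(th),np.cos(th),0]); t=np.radians(25)
    up=ex*np.cos(t)+np.array([0,0,np.sin(t)]); piv=np.array([.5710,-.0713,.083])
    # rectified dial: 5 px per mm, up is up, 110 mm wide
    n=550; u,v=np.meshgrid((np.arange(n)-n/2)/5000,(n/2-np.arange(n))/5000)
    P=piv-u[...,None]*ey+v[...,None]*up
    q=proj(C,P.reshape(-1,3)).reshape(n,n,2).astype(np.float32)
    im=cv2.remap(w,q[...,0],q[...,1],cv2.INTER_CUBIC)
    if f: cv2.imwrite("pics/"+f,im)
    print(o["clock"],o["position"],o["contact_force"]); return im
E
python3 -c "
from dial import *; meas('r1.png')"
```

```text
14.825 [ 0.49092003 -0.07762301  0.10289383] [-1.97699869  0.20389565  1.79263728]
```

View pics/r1.png

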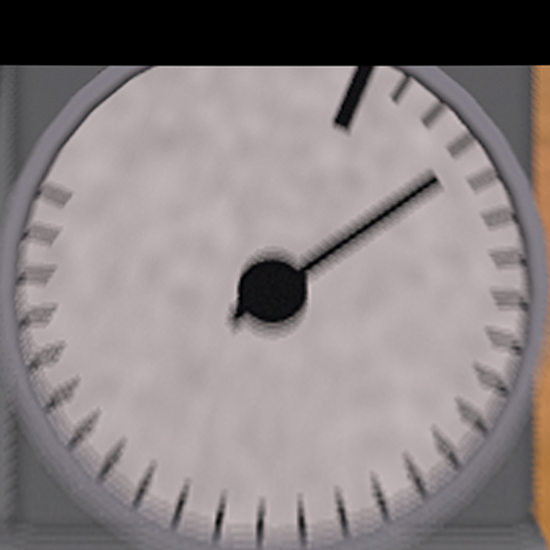

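In the rectified dial the pivot is at (272,292). The pointer tip at (436,180) is at 55.7°, and the zero tick running (342,126) to (368,66) is at 23.0°. So 32.7° remain, about 25 mm of rim.

Request:
drive_tool(motion="-0.4 0 2 0; 0 0 1.8 0; 0 0 0 0; 0 0 0 0")

```text
clock: 15.32
position: [0.4883, -0.0781, 0.0621]
ee_rot: [[0.998, 0.069, 0.001], [0.069, -0.998, -0.0], [0.001, 0.0, -1.0]]
contact_force: [0.3, 0.1, 0.5]
grip_width: 0.0
grip_force: 0.0
```

Request:
drive_tool(motion="0 0 0.3 0; 0 0 0 0")

```text
clock: 15.58
position: [0.4881, -0.078, 0.0588]
ee_rot: [[0.998, 0.069, 0.0], [0.069, -0.998, -0.0], [0.0, 0.0, -1.0]]
contact_force: [0.1, 0.0, 0.4]
grip_width: -0.0004
grip_force: 0.0
```

Request:
drive_tool(motion="0 0 0.15 0; 0 0 0 0")

```text
clock: 15.82
position: [0.4878, -0.0779, 0.057]
ee_rot: [[0.998, 0.069, -0.0], [0.069, -0.998, 0.0], [-0.0, -0.0, -1.0]]
contact_force: [-0.1, -0.0, -0.8]
grip_width: -0.0001
grip_force: 0.0
```

Request:
drive_tool(motion="0 0 0.1 0; 0 0 0 0")

```text
clock: 16.08
position: [0.4879, -0.0779, 0.0561]
ee_rot: [[0.998, 0.069, 0.0], [0.069, -0.998, -0.0], [0.0, 0.0, -1.0]]
contact_force: [0.3, -0.2, 1.6]
grip_width: -0.0002
grip_force: 0.7
```

Request:
drive_tool(motion="0 0 0.09 0; 0 0 0 0; 0.2 0 0 0; 0.2 0 -0.02 0")

```text
clock: 16.58
position: [0.4908, -0.0777, 0.0554]
ee_rot: [[0.998, 0.069, -0.003], [0.069, -0.998, 0.0], [-0.003, -0.0, -1.0]]
contact_force: [-2.4, -1.6, 5.3]
grip_width: 0.0002
grip_force: 2.8
```

Request:
drive_tool(motion="0.2 0 -0.02 0; 0.2 0 -0.02 0")

```text
clock: 16.82
position: [0.4948, -0.0774, 0.0558]
ee_rot: [[0.998, 0.069, -0.002], [0.069, -0.998, 0.0], [-0.002, -0.0, -1.0]]
contact_force: [-2.5, -1.3, 4.0]
grip_width: 0.0002
grip_force: 2.7
```

Force is falling, so the wheel is rising less now. I'll press slightly.

Request:
drive_tool(motion="0.1 0 0.05 0; 0.2 0 0 0; 0.2 0 0 0")

```text
clock: 17.2
position: [0.5001, -0.0771, 0.0555]
ee_rot: [[0.998, 0.069, -0.002], [0.069, -0.998, 0.0], [-0.002, -0.0, -1.0]]
contact_force: [-2.8, -0.2, 6.1]
grip_width: -0.0001
grip_force: 3.4
```

Request:
drive_tool(motion="0.2 0 0 0; 0.2 0 0 0")

```text
clock: 17.45
position: [0.5046, -0.0768, 0.0554]
ee_rot: [[0.998, 0.069, -0.001], [0.069, -0.998, 0.0], [-0.001, -0.0, -1.0]]
contact_force: [-1.3, -0.1, 4.5]
grip_width: 0.0001
grip_force: 1.8
```

Request:
drive_tool(motion="0 0 -0.5 0; 0 0 -1 0; -1.5 0 -3 0; 0 0 -0.5 0; 0 0 0 0")

```text
clock: 18.08
position: [0.4907, -0.078, 0.1057]
ee_rot: [[0.998, 0.069, 0.002], [0.069, -0.998, -0.001], [0.002, 0.001, -1.0]]
contact_force: [-0.2, -0.6, -0.4]
grip_width: 0.0003
grip_force: 0.0
```

```bash
python3 -c "
from dial import *; meas('r2.png')"
```

```text
18.125 [ 0.49035339 -0.07789971  0.10518985] [0.01193783 0.45887458 0.51423113]
```

View pics/r2.png

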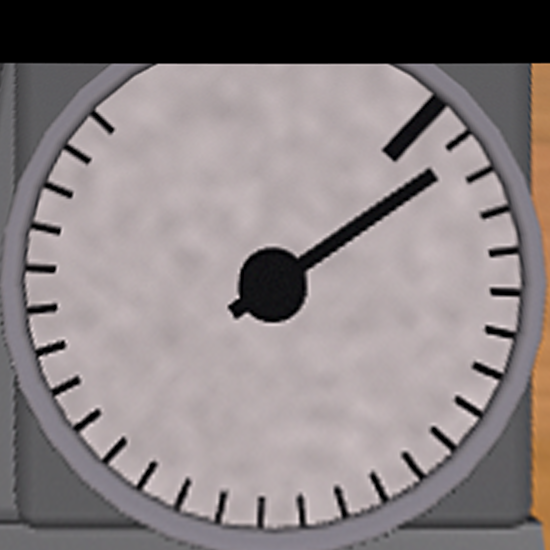

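Pivot (272,285), tip (434,175) at 55.8°, zero tick (391,153) to (441,100) at 42.2°. That leaves 13.5°, about 11.5 mm of stroke including slack.

Request:
drive_tool(motion="-0.3 0 2.5 0; 0 0 1.9 0; 0 0 0 0; 0 0 0.1 0; 0 0 0 0")

```text
clock: 18.75
position: [0.4874, -0.0781, 0.0606]
ee_rot: [[0.998, 0.069, 0.001], [0.069, -0.998, -0.0], [0.001, 0.0, -1.0]]
contact_force: [-0.2, -0.8, -0.1]
grip_width: 0.0002
grip_force: 0.0
```

Request:
drive_tool(motion="0 0 0.15 0; 0 0 0 0")

```text
clock: 19.0
position: [0.487, -0.078, 0.059]
ee_rot: [[0.998, 0.069, 0.001], [0.069, -0.998, -0.0], [0.001, 0.0, -1.0]]
contact_force: [0.0, 0.1, 0.4]
grip_width: -0.0002
grip_force: 0.0
```

Request:
drive_tool(motion="0 0 0.1 0; 0 0 0 0")

```text
clock: 19.25
position: [0.4869, -0.078, 0.0577]
ee_rot: [[0.998, 0.069, 0.0], [0.069, -0.998, -0.0], [0.0, 0.0, -1.0]]
contact_force: [-0.2, 0.0, 0.2]
grip_width: -0.0001
grip_force: 0.0
```

Request:
drive_tool(motion="0 0 0.1 0; 0 0 0 0")

```text
clock: 19.5
position: [0.4869, -0.078, 0.0569]
ee_rot: [[0.998, 0.069, 0.0], [0.069, -0.998, -0.0], [0.0, 0.0, -1.0]]
contact_force: [-0.1, -0.1, 3.2]
grip_width: 0.0003
grip_force: 1.5
```

Request:
drive_tool(motion="0 0 0.08 0; 0 0 0 0")

```text
clock: 19.75
position: [0.4869, -0.078, 0.0562]
ee_rot: [[0.998, 0.069, 0.0], [0.069, -0.998, -0.0], [0.0, 0.0, -1.0]]
contact_force: [-1.2, 0.1, 5.9]
grip_width: 0.0002
grip_force: 2.9
```

Request:
drive_tool(motion="0.2 0 0 0; 0.2 0 0 0; 0.2 0 0 0")

```text
clock: 20.12
position: [0.492, -0.0776, 0.0562]
ee_rot: [[0.998, 0.069, -0.002], [0.069, -0.998, 0.0], [-0.002, -0.0, -1.0]]
contact_force: [-1.8, -1.5, 6.6]
grip_width: -0.0004
grip_force: 3.2
```

Request:
drive_tool(motion="0.2 0 0 0; 0.2 0 0 0; 0.1 0 0 0; 0 0 0 0")

```text
clock: 20.62
position: [0.4973, -0.0773, 0.0562]
ee_rot: [[0.998, 0.069, -0.001], [0.069, -0.998, -0.0], [-0.001, -0.0, -1.0]]
contact_force: [-2.7, -0.7, 6.4]
grip_width: 0.0002
grip_force: 3.1
```

Request:
drive_tool(motion="0 0 -0.5 0; 0 0 -1 0; 0 0 -3.5 0; 0 0 -0.5 0; 0 0 0 0")

```text
clock: 21.25
position: [0.498, -0.0773, 0.1113]
ee_rot: [[0.998, 0.069, 0.001], [0.069, -0.998, -0.0], [0.001, 0.0, -1.0]]
contact_force: [0.1, -0.3, -0.2]
grip_width: 0.0001
grip_force: 0.0
```

```bash
cat >> dial.py <<'E'
def angles(im,c=(272,285)):
    p=cv2.warpPolar(cv2.cvtColor(im,cv2.COLOR_BGR2GRAY),(260,3600),c,260,cv2.INTER_LINEAR).astype(float)
    a=np.arange(3600)/10+90   # clockwise from up
    for n,r0,r1 in[("pointer",100,180),("zero inner zone",190,205),("zero/ticks",212,235)]:
        q=p[:,r0:r1].mean(1); i=np.where(q[2500:3599]<110)[0]+2500
        if len(i):
            for g in np.split(i,np.where(np.diff(i)>8)[0]+1): print(n,a[g].mean().round(1)-360,"width",len(g)/10)
E
python3 -c "
from dial import *; im=meas('r3.png')
angles(cv2.imread('pics/r2.png')); print('now'); angles(im)"
```

```text
21.3 [ 0.49756525 -0.07710614  0.110713  ] [-0.18757972 -0.28098244 -0.01942683]
pointer 55.30000000000001 width 6.6
zero inner zone 42.0 width 5.4
zero inner zone 55.30000000000001 width 3.7
zero/ticks -0.19999999999998863 width 22.1
zero/ticks 42.10000000000002 width 4.7
zero/ticks 52.0 width 1.2
zero/ticks 61.80000000000001 width 1.3
zero/ticks 71.69999999999999 width 1.5
zero/ticks 81.60000000000002 width 1.6
now
pointer 55.10000000000002 width 6.9
zero inner zone 54.0 width 6.4
zero/ticks 53.69999999999999 width 4.9
zero/ticks 63.60000000000002 width 1.3
zero/ticks 73.39999999999998 width 1.6
zero/ticks 83.39999999999998 width 1.9
```

View pics/r3.png

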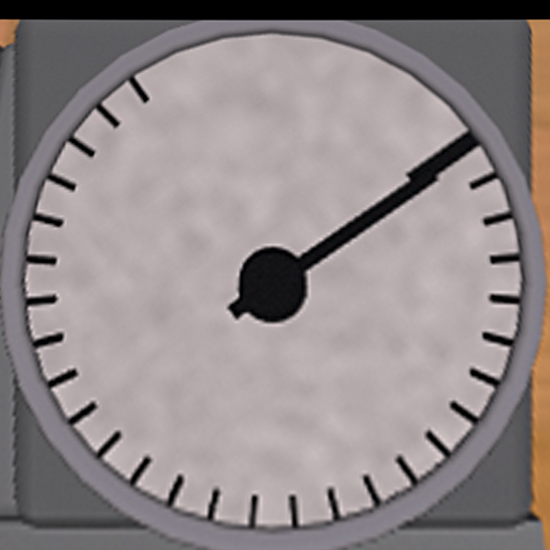

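The zero tick (54°) lies on the pointer (55°), about 1 mm apart. The pointer is still deflected, so the shaker is still on the plate, and the arm touches nothing.

```bash
python3 -c "
from h import *; print(job.finish_job())"
```

```text
the job is handed in; nothing more can be done
None
```

I handed the job in at about 21 s: the shaker stands released near the plate's middle, and the last picture put the dial's zero mark about 1 mm from the pointer tip; the hand-in gave no verdict.

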